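# Screw the cap home on the chain wash pot

## Task

Close the chain wash pot: take the loose screw cap by its bar and set it level in the pot's neck, find the thread start by backing it off (anticlockwise seen from above) until you feel it drop, then screw it in clockwise until it is fully home with its disc down on the rim. Let go of it, and leave the other things on the bench undisturbed.

Things in the scene. Friction and masses are not known exactly. Their poses are not given: they have to be found in the camera images.
- cap_bar (a point): Centre of the grip bar of the loose aluminium screw cap, which starts upright on the bench. Bar 84 mm long (x), 16 mm wide (y), 44 mm high (z, up); its centre is 72 mm above the cap's foot, 30 mm above the underside and 22 mm above the top of the cap's disc. Disc 92 mm across, 8 mm thick. A half turn of the bar looks the same. Mass about 0.35 kg.
- cap_seat (a point): Centre of the underside of the cap's disc, 30 mm below cap_bar, 42 mm above the cap's foot; same axes as cap_bar. When the cap is home this point coincides with pot_rim.
- cap_lugs (a point): Point on the cap's axis 31 mm below cap_seat, level with the underside of its three equal thread lugs, 120 degrees apart (one under the +x end of the bar), reaching out to 61 mm diameter, 5 mm thick. They stand on a plug 40 mm across that hangs 42 mm below the disc and tapers to 34 mm at the foot.
- pot_rim (a point): Centre of the rim of the neck of the round steel wash pot, 100 mm above the bench, z up. The pot is fixed; body 130 mm across with a small wire handle on one side. Neck 84 mm across at the flared rim, bore 66 mm, 50 mm deep, with a coarse right-hand three-start thread inside. The thread's turned position is unknown and differs every time; this point's yaw does not tell it.
- seat_on_thread (a point): Where cap_seat is (about 18 mm above pot_rim) when the lugs rest on top of the thread. From there turn the cap anticlockwise by up to about 95 degrees until its lugs come over the three notches (26 degrees of play), where it drops 11 mm if let down. Low walls, 5 mm high, bar the way clockwise; a lug may first rest on a wall: lift it and turn it on.
- seat_dropped (a point): About where cap_seat is (6 to 9 mm above pot_rim) once dropped into the thread start; a wall stops it turning further anticlockwise. Turned clockwise it sinks 5.5 mm per radian; after 60 to 90 degrees the disc lies on the rim; a stop follows about 10 degrees later. About 3 mm of up-and-down play in the thread; the cap stays put when let go.
- spanner: Bystander, leave alone: steel open-end spanner, 190 mm long, lying between the pot and the cap. Origin at its underside.
- oil_bottle: Bystander, leave alone: white oil bottle, 54 mm across, 130 mm tall, left side. Origin at its underside.
- spray_can: Bystander, leave alone: blue spray can, 56 mm across, 160 mm tall, left side. Origin at its underside.
- hammer: Bystander, leave alone: hammer lying at the right. Origin at its underside.
- chainring: Bystander, leave alone: flat dark ring 130 mm across, 6 mm thick, lying at the far side. Origin at its underside.
- parts_cup: Bystander, leave alone: grey bowl 80 mm across, 60 mm tall, at the far side. Origin at its underside.
- hub_body: Bystander, leave alone: bare hub, lying aluminium cylinder 44 mm across, 90 mm long, at the right. Origin at its underside.
- cap: The whole screw cap; origin at the centre of its foot, 42 mm below cap_seat.
Not all that is in view belongs to the job. Leave any yellow look-alike of the cap alone. Leave any purple look-alike of the part that bears pot_rim alone.

How it is judged (in metres and radians):
On the way:
1. the cap has dropped into the thread start: level in the neck, its disc 3 to 11 mm above the rim (horizontal distance between cap_seat and pot_rim below 0.006 m and angle between cap_seat's own z axis and vertical below 0.09 rad and z of cap_seat in the frame of pot_rim between 0.003 and 0.011 m), for 0.1 s.
At the end, for the whole second after the job is handed in: The cap is screwed home and at rest in the pot's neck: underside of its disc within 1.8 mm of the rim, centred within 6 mm, tilted less than 5 degrees (horizontal distance between cap_seat and pot_rim below 0.006 m and angle between cap_seat's own z axis and vertical below 0.09 rad and z of cap_seat in the frame of pot_rim between -0.002 and 0.0018 m and linear speed of cap below 0.02 m/s); the robot touches nothing.
It fails at once if a bystander is moved by more than 30 mm (distance of any of spanner, oil_bottle, spray_can, hammer, chainring, parts_cup, hub_body from where it was at the start of the episode above 0.03 m).
It also fails if it takes over 54 s, if anything falls off the work surface, if the arm or the gripper's body presses on something with over 40 N, if the wrist force passes 120 N, or if a joint passes its speed limit or range.

## Robot

A 6-joint arm with a two-finger parallel gripper is mounted at the origin on the work surface. World frame = base frame: x ahead of the robot, y to its left, z up, the work surface at z = 0. Lengths are in mm, angles in degrees, forces in N, time in s.
With the tool pointing down it reaches from about 300 to 850 mm from the base axis. Payload 4.2 kg.
Tool frame: the origin (TCP) lies on the centre line of the jaws, within the pads' length; the fingertips stand 14 mm ahead of it and the grasp point (between the pads) lies 5 mm behind it (env.finger_overhang is the z of the fingertips in the tool frame, in mm); z points along the fingers, y is the line along which they close (so a half turn about z gives the same grasp; the last joint's range is limited). The gripper opens to 91 mm and grips with 3 to 60 N. Pads are 32 mm wide; open, the fingers measure 118 mm over their backs; the gripper's body (76 mm by 178 mm) begins 60 mm behind the grasp point.
Start: joints at [63.426, 18.312, 89.639, -0, 72.044, -1.146], TCP at [246.894, 519.312, 227.976] pointing down, gripper open.
Joint ranges: [-177.97, 177.97], [-48.28, 115.42], [12.27, 149.76], [-77.06, 257.06], [2.81, 150.46], [-146.56, 146.56]. Speed limits (degrees/s): [147.25, 147.25, 180, 180, 180, 180].

## Interface

Orientations are given as [roll, pitch, yaw] about the fixed x, y, z axes, in that order (R = Rz(yaw) Ry(pitch) Rx(roll)).
In Python, from workcell import sensors, viewer, env gives the robot as it stands. The module is installed in compiled form; this text tells all that it offers.
- The arm moves only by the tool step_arm, never from a script. Its argument "plan" is one flat list of numbers, 6 for each row, row after row: the shift along the tool's x, y, z in cm, then the turn, a rotation vector about the tool's x, y, z in rad. In form: [x, y, z, wx, wy, wz, x, y, z, wx, wy, wz, ...]. A call has 1 to 5 rows; each row shifts and turns the commanded pose from where the row before left it, along the tool's axes as they then stand; what a row does not reach is not made up. A row lasts 1/12 s, in which the tool goes at most 41.7 mm and 7.16 degrees, less where a joint would pass 70% of its speed; a pose out of reach is approached as far as the arm can. A call is refused whole if a number of a shift passes 4.17 or a number of a turn 0.125, either way. A call with a gripper value outside its range is refused whole. "hand" is the finger opening in cm, from 0 to 9.12, set as the call begins (left out, the last holds). The fingers move at their own pace and stop on an object; "newtons" is the grip in N (left out, the last holds). Time passes only in rows, so rows that do not move let the fingers close. It gives the time, the measured TCP pose, the force, the opening and the grip force at its end, in the units of the state.
- sensors.state(): the state, without advancing time (a new reading comes with each control period).
- viewer.grab_frame(name): name is "scene" or "side" or "wrist"; returns a dict with "img" (480x640x3 uint8, red, green, blue), "fx", "fy", "cx", "cy" (pixels), "k1" (the pictures are not rectified: a ray, as slopes to the right and down, at radius r is drawn at 1 + k1 r^2 times it, then the intrinsics apply), "position" and "attitude" of the camera in the world. Camera axes: x right, y down, z forward; pixel columns grow to the right and rows downward; lengths in mm; the calibration is good to about 2 mm. A picture is of the moment at which its call begins. There is no depth.
- env.job_done(): hands the job in; it is judged then, once.
Trained networks look in a picture, given as the dict that the camera call returned (one of the last four; its "shot" number tells which), for a name from the list of things; names that differ only in an ending like _2 or _b are one class to them, and where a whole thing is asked for, a point or a joint stands for the part that bears it (a point fixed in the world has none). Each returns a list of dicts, best first, with "score" (0 to 1); they miss things now and then, are a little off and sometimes report something else, mostly with a low value. They report only what shows in the picture. A call takes as long as a camera call. They do not tell look-alikes from the thing itself.
- viewer.boxes_of(name, picture): "location" ([column, row] in pixels, amid what is visible of it).
- viewer.pinpoint(name, picture): "location" ([column, row] in pixels: a listed point, or the origin of a listed thing).
The state is a dict: "time_s": time; "qpos": joint angles; "qvel": joint speeds; "effort": joint torques, N m; "ee_pos": TCP position; "ee_rot": TCP orientation; "force": force on the tool from outside, world axes, zero at the start; "torque": the same for the moment, N m; "gripper_width": finger opening in mm; "gripper_force": force on a finger pad.
Only numpy, scipy, OpenCV 4.12 (cv2) and the standard library are available. Lean on these libraries where they do the work, as an engineer would, in place of code of your own. Each camera call takes 0.05 s, during which the arm holds its last target. There are 200 camera calls.

## Working session

There is one attempt and no reset: what is moved stays moved. The work goes in short steps, Python scripts to look and compute and a tool call to move; the robot and the scene stay as the last step left them, time stands still between calls to the robot, and variables do not carry over. Pictures are saved under pics/ and viewed, at most 10 in all, crops included, and the job is handed in when it is done.

Besides the shell and the picture viewer there is one more tool, called after ">>>" as name(argument=value, ...) on one line, values as JSON. step_arm: Moves the arm, as the interface text tells. Its arguments: {"type":"object","properties":{"plan":{"type":"array","items":{"type":"number"}},"hand":{"type":"number"},"newtons":{"type":"number"}},"required":["plan"]}

```bash
mkdir -p pics
cat > h.py <<'E'
import numpy as np, cv2
from scipy.spatial.transform import Rotation as R
from workcell import sensors, viewer, env
def rotm(a):
    a=np.array(a,float)
    if a.shape==(3,3): return a
    if a.size==4: return R.from_quat(a).as_matrix()
    return R.from_euler('xyz',a,degrees=True).as_matrix()
def ray(f,px):
    K=np.array([[f['fx'],0,f['cx']],[0,f['fy'],f['cy']],[0,0,1.]])
    d=((np.array(px,float)-[f['cx'],f['cy']])/[f['fx'],f['fy']])
    u=d.copy()
    for _ in range(20): u=d/(1+f['k1']*(u@u))
    return np.array(f['position'],float), rotm(f['attitude'])@np.array([u[0],u[1],1])
def atz(f,px,z):
    p,d=ray(f,px); return p+d*(z-p[2])/d[2]
def proj(f,P):
    c=rotm(f['attitude']).T@(np.array(P,float)-f['position']); u=c[:2]/c[2]; u=u*(1+f['k1']*(u@u))
    return u*[f['fx'],f['fy']]+[f['cx'],f['cy']]
E
cat > a.py <<'E'
from h import *
fs={}
for n in ['scene','side','wrist']:
    f=viewer.grab_frame(n); fs[n]=f; cv2.imwrite(f'pics/{n}0.png',f['img'][...,::-1])
    print(n,f['position'],f['attitude'])
    for t,z in [('cap_bar',72),('cap_seat',42),('pot_rim',100)]:
        for d in viewer.pinpoint(t,f)[:3]: print(t,d['score'],np.round(d['location']),np.round(atz(f,d['location'],z),1))
    for t in ['spanner','oil_bottle','spray_can','hammer','hub_body','chainring','parts_cup']:
        for d in viewer.pinpoint(t,f)[:1]: print(t,d['score'],np.round(d['location']),np.round(atz(f,d['location'],0)))
print(sensors.state())
cv2.imwrite('pics/both.png',cv2.resize(np.hstack([fs['scene']['img'],fs['side']['img']]),(800,300))[...,::-1])
E
python3 a.py
```

```text
scene [1265.38916184  626.90541976  919.03753818] [-130.38021938    0.67746547  127.44557402]
cap_bar 0.92 [200. 213.] [ 556.8 -255.3   72. ]
cap_bar 0.73 [260. 202.] [ 435.5 -169.6   72. ]
cap_bar 0.58 [264. 233.] [522.4 -82.5  72. ]
cap_seat 0.95 [262. 207.] [ 421.1 -180.    42. ]
cap_seat 0.73 [265. 243.] [521.1 -81.8  42. ]
cap_seat 0.7 [199. 225.] [ 566.2 -254.8   42. ]
pot_rim 0.63 [392. 274.] [490.5 235.4 100. ]
pot_rim 0.57 [459. 224.] [258.3 271.3 100. ]
spanner 0.64 [285. 279.] [553.   2.   0.]
oil_bottle 0.78 [482. 306.] [365. 397.   0.]
spray_can 0.96 [488. 342.] [449. 450.  -0.]
hammer 0.82 [151. 217.] [ 584. -425.    0.]
hub_body 0.57 [193. 184.] [ 413. -445.    0.]
parts_cup 0.93 [180. 307.] [ 758. -127.    0.]
side [ 448.60473196 1182.25788249 1329.20389298] [-136.22255643   -0.29324113 -176.1893612 ]
cap_bar 0.66 [310. 196.] [ 574.1 -248.3   72. ]
cap_bar 0.57 [354. 214.] [ 436.3 -178.9   72. ]
cap_bar 0.56 [322. 233.] [527.3 -88.1  72. ]
cap_seat 0.76 [355. 222.] [ 431.2 -175.9   42. ]
cap_seat 0.73 [323. 240.] [522.8 -90.8  42. ]
cap_seat 0.7 [311. 204.] [ 570.5 -2
[... 577 characters left out ...]
 371.] [444. 441.   0.]
{'time_s': 1.65, 'qpos': array([ 6.34270680e+01,  1.83118103e+01,  8.96385196e+01,  2.78802234e-03,
        7.20417919e+01, -1.14414520e+00]), 'qvel': array([ 0.03540006,  0.09140594,  0.06600951, -0.05909213, -0.01509994,
        0.01810645]), 'effort': array([-6.87117208e-04, -4.12349582e+01, -2.32226908e+01,  7.26212561e-02,
        3.76343122e-02, -6.76470378e-06]), 'ee_pos': array([246.88266084, 519.33657426, 227.98008923]), 'ee_rot': array([ 1.79992070e+02, -2.49447357e-03,  1.54570354e+02]), 'force': array([-0.93639024,  0.3847004 ,  0.28860145]), 'torque': array([ 0.02396807, -0.00246844, -0.00173332]), 'gripper_force': 0.0, 'gripper_width': 91.14564453890169}
```

View pics/scene0.png

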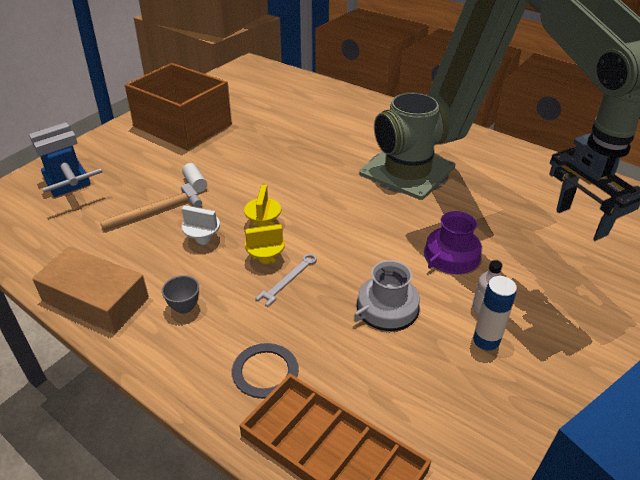

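View pics/side0.png

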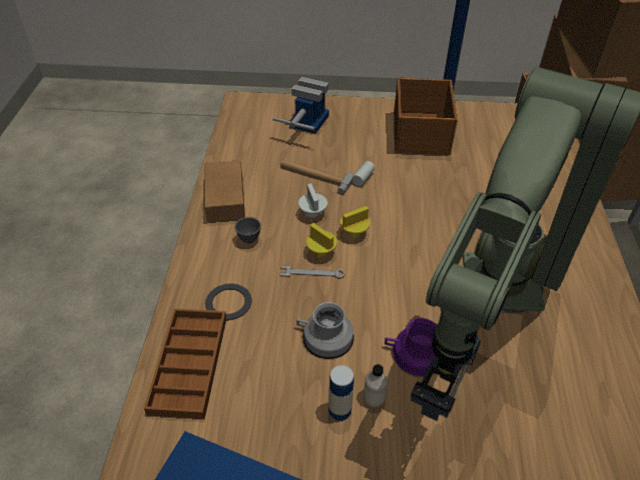

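The real cap is the silver one at scene px (200,213) and side px (311,200). The real pot is the grey one at (392,274) / (328,314). The yellow and purple objects are look-alikes. Next I'll get the bar direction and plan the traverse.

```bash
cat >> h.py <<'E'
def plan(x,y,z,yaw):
    s=sensors.state(); p=s['ee_pos']; M=rotm(s['ee_rot'])
    T=rotm([180,0,yaw]); d=M.T@(np.array([x,y,z])-p)/10; w=R.from_matrix(M.T@T).as_rotvec()
    n=max(np.linalg.norm(d)/4.1,np.linalg.norm(w)/.124)
    print('tool shift cm',np.round(d,2),'rotvec',np.round(w,3),'rows>=',round(n,1),'yaw',s['ee_rot'][2],'pos',p.round(1),'q6',s['qpos'][5].round(1))
E
python3 - <<'E'
from h import *
for n,a,b in [('scene',(183,207),(217,213)),('side',(308,186),(316,208))]:
    f=viewer.grab_frame(n); d=(atz(f,b,94)-atz(f,a,94)); print(d,np.degrees(np.arctan2(d[1],d[0])))
plan(567,-252,230,154.57)
E
```

```text
[-31.60744386  82.21554143   0.        ] 111.02906091655238
[-32.4958972  100.18233483   0.        ] 107.9713799692848
tool shift cm [-62.03 -55.91  -0.2 ] rotvec [0. 0. 0.] rows>= 20.4 yaw 154.5724685529582 pos [246.9 519.3 228. ] q6 -1.1
```

>>> step_arm(plan=[-2.8,-2.5,0,0,0,0,-2.8,-2.5,0,0,0,0,-2.8,-2.5,0,0,0,0,-2.8,-2.5,0,0,0,0,-2.8,-2.5,0,0,0,0], hand=9.1)

```text
time_s: 2.17
ee_pos: [319.9, 344.8, 228.0]
ee_rot: [180.0, 0.0, 154.6]
force: [1.2, 0.1, 0.7]
gripper_width: 91.0
gripper_force: 0.0
```

>>> step_arm(plan=[-2.8,-2.5,0,0,0,0,-2.8,-2.5,0,0,0,0,-2.8,-2.5,0,0,0,0,-2.8,-2.5,0,0,0,0,-2.8,-2.5,0,0,0,0])

```text
time_s: 2.58
ee_pos: [392.8, 171.6, 228.3]
ee_rot: [180.0, 0.0, 154.6]
force: [-0.0, 0.4, -0.7]
gripper_width: 91.1
gripper_force: 0.0
```

>>> step_arm(plan=[-2.8,-2.5,0,0,0,0,-2.8,-2.5,0,0,0,0,-2.8,-2.5,0,0,0,0,-2.8,-2.5,0,0,0,0,-2.8,-2.5,0,0,0,0])

```text
time_s: 3.0
ee_pos: [465.6, -1.6, 228.2]
ee_rot: [180.0, 0.0, 154.6]
force: [1.1, 0.6, 0.3]
gripper_width: 90.6
gripper_force: 0.0
```

>>> step_arm(plan=[-2.8,-2.5,0,0,0,0,-2.8,-2.5,0,0,0,0,-2.8,-2.5,0,0,0,0,-2.8,-2.5,0,0,0,0,-2.8,-2.5,0,0,0,0])

```text
time_s: 3.42
ee_pos: [538.4, -174.7, 228.0]
ee_rot: [180.0, 0.0, 154.5]
force: [0.1, 1.2, -0.1]
gripper_width: 91.1
gripper_force: 0.0
```

>>> step_arm(plan=[-2.8,-2.5,0,0,0,0.115,-2.8,-2.5,0,0,0,0.115,0,0,0,0,0,0.115,0,0,0,0,0,0.115,0,0,0,0,0,0.115])

```text
time_s: 3.83
ee_pos: [563.0, -244.3, 227.4]
ee_rot: [-180.0, -0.0, 121.2]
force: [-0.9, 0.9, -0.1]
gripper_width: 90.8
gripper_force: 0.0
```

>>> step_arm(plan=[0,0,0,0,0,0.115,0,0,0,0,0,0.11,0,0,0,0,0,0])

```text
time_s: 4.08
ee_pos: [563.0, -243.4, 227.8]
ee_rot: [180.0, -0.0, 108.6]
force: [0.4, -0.5, -0.2]
gripper_width: 91.1
gripper_force: 0.0
```

```bash
cat > b.py <<'E'
from h import *
f=viewer.grab_frame('wrist'); cv2.imwrite('pics/w1.png',f['img'][...,::-1])
for t,z in [('cap_bar',72),('cap_seat',42)]:
    for d in viewer.pinpoint(t,f)[:3]: print(t,d['score'],np.round(d['location']),np.round(atz(f,d['location'],z),1))
plan(567,-252,230,109)
E
python3 b.py
```

```text
cap_bar 0.96 [203. 103.] [ 429.4 -167.7   72. ]
cap_bar 0.91 [324. 238.] [ 568.2 -249.    72. ]
cap_bar 0.59 [345.  35.] [528.5 -78.8  72. ]
cap_seat 0.96 [324. 231.] [ 568.9 -249.8   42. ]
cap_seat 0.86 [341.  46.] [527.5 -80.5  42. ]
cap_seat 0.65 [215. 108.] [ 431.3 -168.5   42. ]
tool shift cm [-0.95  0.1  -0.21] rotvec [ 0.    -0.    -0.002] rows>= 0.2 yaw 108.87839107035401 pos [ 563.  -243.3  227.9] q6 -43.3
```

View pics/w1.png

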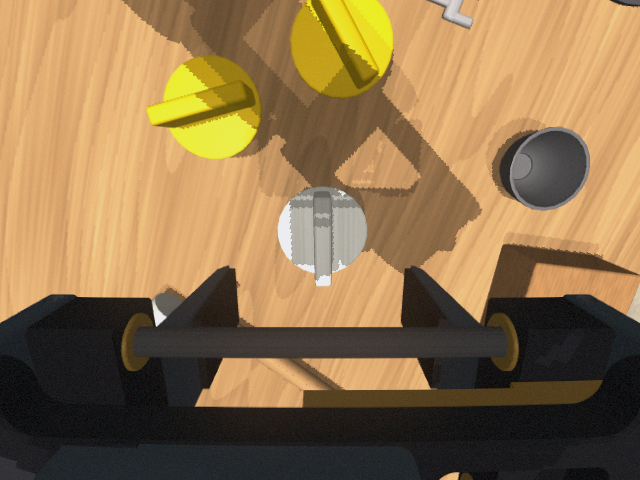

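The silver cap is in the wrist view at px (324,238). Its bar is upright in the image, so the yaw already matches. The neighbours are clear, so I'll descend and grip.

>>> step_arm(plan=[-0.4,0.15,3.5,0,0,0,-0.38,0.15,3.5,0,0,0,0,0,3.5,0,0,0,0,0,2,0,0,0,0,0,0,0,0,0], hand=6)

```text
time_s: 4.65
ee_pos: [565.2, -248.3, 97.8]
ee_rot: [-179.6, -0.4, 108.8]
force: [-0.0, -0.3, -0.7]
gripper_width: 61.4
gripper_force: 0.0
```

>>> step_arm(plan=[0,0,2,0,0,0,0,0,1.4,0,0,0,0,0,0,0,0,0,0,0,0,0,0,0])

```text
time_s: 4.98
ee_pos: [568.9, -249.9, 69.9]
ee_rot: [180.0, 0.0, 108.8]
force: [-0.7, 0.2, 1.3]
gripper_width: 60.1
gripper_force: 0.0
```

>>> step_arm(plan=[0,0,0,0,0,0,0,0,0,0,0,0,0,0,0,0,0,0,0,0,0,0,0,0,0,0,0,0,0,0], hand=0.5, newtons=40)

```text
time_s: 5.4
ee_pos: [568.6, -249.9, 69.6]
ee_rot: [180.0, 0.0, 108.7]
force: [-0.2, 0.1, 0.3]
gripper_width: 29.6
gripper_force: 0.0
```

>>> step_arm(plan=[0,0,0,0,0,0,0,0,0,0,0,0,0,0,0,0,0,0])

```text
time_s: 5.65
ee_pos: [568.3, -249.8, 69.0]
ee_rot: [-180.0, -0.0, 108.7]
force: [-0.2, -0.3, 0.0]
gripper_width: 15.9
gripper_force: 40.0
```

>>> step_arm(plan=[0,0,-1,0,0,0,0,0,-3,0,0,0,0,0,-3.5,0,0,0,0,0,-3.5,0,0,0,0,0,-3.5,0,0,0])

```text
time_s: 6.07
ee_pos: [567.6, -249.4, 215.2]
ee_rot: [-179.9, -0.1, 108.7]
force: [0.2, 0.0, -4.1]
gripper_width: 15.7
gripper_force: 40.0
```

>>> step_arm(plan=[3,0.6,0,0,0,0,3.7,0.74,0,0,0,0,3.7,0.74,0,0,0,0,3.7,0.74,0,0,0,0,3.7,0.74,0,0,0,0])

```text
time_s: 6.48
ee_pos: [543.8, -68.2, 213.9]
ee_rot: [-180.0, -0.0, 108.7]
force: [0.1, 0.3, -4.9]
gripper_width: 16.1
gripper_force: 40.0
```

>>> step_arm(plan=[3.7,0.74,0,0,0,0,3.7,0.74,0,0,0,0,3.7,0.74,0,0,0,0,3.7,0.74,0,0,0,0,3.7,0.74,0,0,0,0])

```text
time_s: 6.9
ee_pos: [519.4, 118.9, 214.0]
ee_rot: [-180.0, -0.0, 108.7]
force: [0.3, -0.0, -3.5]
gripper_width: 15.6
gripper_force: 40.0
```

>>> step_arm(plan=[2.7,0.7,0,0,0,0,1,0,0,0,0,0,0,0,0,0,0,0,0,0,0,0,0,0])

```text
time_s: 7.23
ee_pos: [514.8, 154.4, 213.8]
ee_rot: [-179.9, 0.0, 108.8]
force: [0.6, 0.1, -2.4]
gripper_width: 16.0
gripper_force: 40.0
```

```bash
cat > c.py <<'E'
from h import *
import sys
for n in ['wrist','scene','side']:
    f=viewer.grab_frame(n); cv2.imwrite(f'pics/{n}_{sys.argv[1]}.png',f['img'][...,::-1])
    zb=sensors.state()['ee_pos'][2]
    for t,z in [('pot_rim',100),('cap_bar',zb+3),('cap_seat',zb-27)]:
        for d in viewer.pinpoint(t,f)[:4]: print(n,t,d['score'],np.round(d['location']),np.round(atz(f,d['location'],z),1))
plan(489,233,209,108.7)
E
python3 c.py 2
```

```text
wrist pot_rim 0.71 [319. 143.] [487.6 229.5 100. ]
wrist cap_bar 0.97 [320. 307.] [513.6 154.5 216.9]
scene pot_rim 0.72 [454. 223.] [261.  261.1 100. ]
scene cap_bar 0.95 [263. 202.] [574.5 -28.1 217. ]
scene cap_bar 0.87 [358. 220.] [508.6 159.1 217. ]
scene cap_bar 0.61 [264. 234.] [650.8  40.7 217. ]
scene cap_seat 0.81 [261. 210.] [568.9 -40.  187. ]
scene cap_seat 0.66 [266. 243.] [643.3  35.4 187. ]
scene cap_seat 0.63 [355. 232.] [512.5 155.9 187. ]
side pot_rim 0.71 [326. 317.] [493.2 241.4 100. ]
side pot_rim 0.65 [358. 176.] [ 427.3 -324.1  100. ]
side pot_rim 0.62 [422. 328.] [253.8 259.2 100. ]
side cap_bar 0.8 [321. 260.] [513.3 154.6 217. ]
side cap_bar 0.63 [352. 216.] [442.5 -11.3 217. ]
side cap_seat 0.72 [320. 269.] [517.1 156.1 187. ]
side cap_seat 0.61 [356. 222.] [429.8 -19.6 187. ]
tool shift cm [8.29 0.03 0.5 ] rotvec [ 0. -0.  0.] rows>= 2.0 yaw 108.71529489463751 pos [515.3 154.4 213.9] q6 -3.3
```

View pics/wrist_2.png

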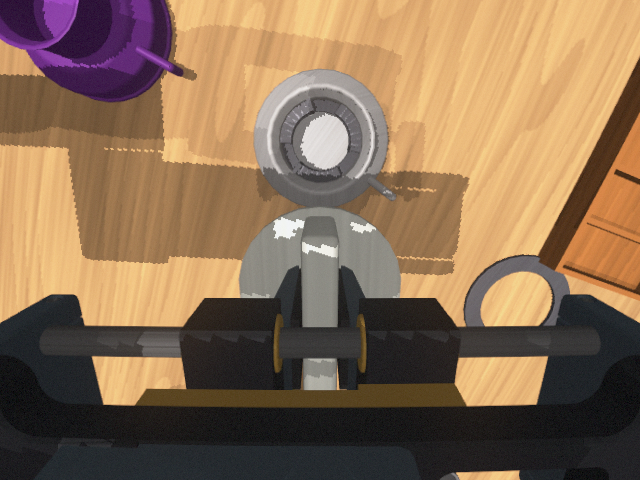

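Run:
```python
from h import *
f=viewer.grab_frame('wrist'); im=f['img'][...,::-1].copy()
c=im[55:225,235:405]; c=cv2.resize(c,(600,600),interpolation=cv2.INTER_CUBIC); o=c.copy()
s=600/170
for r,z,col in [(42,100,(0,0,255)),(33,100,(0,255,0))]:
    P=[(proj(f,[488+r*np.cos(a),231.5+r*np.sin(a),z])-[235,55])*s for a in np.linspace(0,6.283,80)]
    cv2.polylines(o,[np.int32(P)],True,col,1)
print(proj(f,[488,231.5,100]),[(proj(f,[488+dx,231.5+dy,100])-proj(f,[488,231.5,100])).round(1) for dx,dy in[(10,0),(0,10)]])
cv2.imwrite('pics/ov.png',cv2.resize(np.hstack([c,o]),(800,400)))
```

```text
[319.59572419 140.61622365] [array([12.3,  4.3]), array([  4.2, -12.9])]
```

View pics/ov.png

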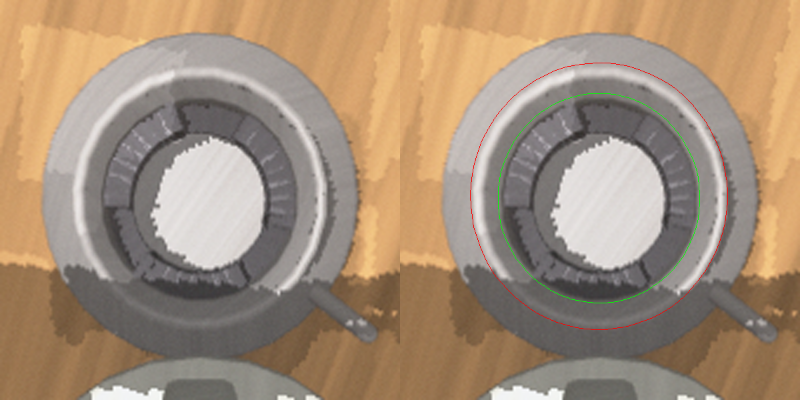

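The overlaid rim circle fits with its centre at about (488, 231.5), to within 0.5 mm. The notches are visible: one lies straight up in the crop, centred about 7° clockwise, at yaw ≈102. I'll move over the pot, turn to yaw 102 and lower.

>>> step_arm(plan=[3,0,0,0,0,0,3,-0.1,0,0,0,0,2.18,0,0,0,0,0,0,0,2,0,0,0.113,0,0,2,0,0,0])

```text
time_s: 8.3
ee_pos: [488.6, 233.6, 174.8]
ee_rot: [179.8, -0.1, 102.2]
force: [0.4, -1.1, -4.5]
gripper_width: 15.8
gripper_force: 40.0
```

>>> step_arm(plan=[0,0,0.5,0,0,0,0,0,0.5,0,0,0,0,0,0.2,0,0,0,0,0,0,0,0,0,0,0,0,0,0,0])

```text
time_s: 8.72
ee_pos: [488.7, 231.8, 162.8]
ee_rot: [179.9, -0.0, 102.2]
force: [0.5, -0.2, -2.5]
gripper_width: 15.9
gripper_force: 40.0
```

```bash
python3 -c "
from h import *
f=viewer.grab_frame('scene');cv2.imwrite('pics/s3.png',f['img'][...,::-1]);cv2.imwrite('pics/s3c.png',cv2.resize(f['img'][200:340,320:480,::-1],(640,560)))
plan(488,231.5,145,102)"
```

```text
tool shift cm [-0.02 -0.08  1.79] rotvec [ 0.002 -0.001  0.004] rows>= 0.4 yaw 102.23694883314245 pos [488.7 231.8 162.9] q6 11.9
```

View pics/s3c.png

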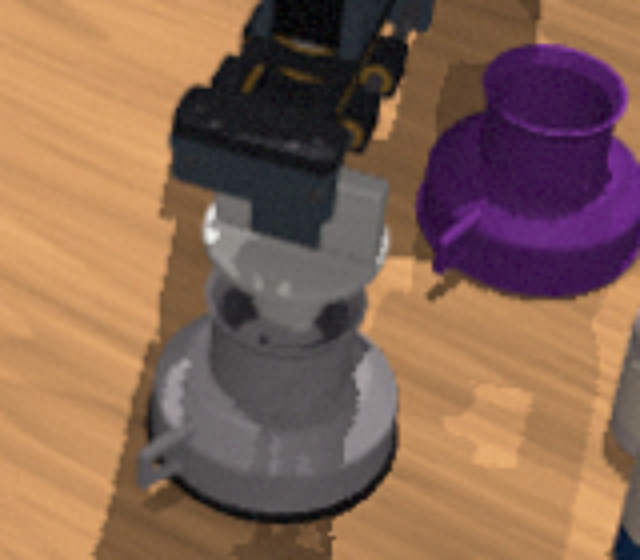

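The cap sits centred over the grey pot, with its foot inside the neck (crop ≈ (290,310)). I'll lower it gently.

>>> step_arm(plan=[0,-0.05,0.4,0,0,0,0,0,0.4,0,0,0,0,0,0.3,0,0,0,0,0,0.2,0,0,0,0,0,0,0,0,0])

```text
time_s: 9.18
ee_pos: [487.2, 231.5, 148.3]
ee_rot: [-179.9, 0.0, 102.3]
force: [-0.7, -0.3, -3.7]
gripper_width: 16.3
gripper_force: 40.0
```

>>> step_arm(plan=[0,0,0.2,0,0,0,0,0,0.2,0,0,0,0,0,0.1,0,0,0,0,0,0,0,0,0])

```text
time_s: 9.52
ee_pos: [487.8, 231.8, 145.1]
ee_rot: [179.9, -0.0, 102.3]
force: [-2.5, -1.5, 3.5]
gripper_width: 15.6
gripper_force: 40.0
```

Light contact at TCP z 145, so the lugs are on top of the thread as expected. The bar must be the other way round, so about +53° is needed anticlockwise.

>>> step_arm(plan=[0,0,-0.05,0,0,-0.12,0,0,0,0,0,-0.12,0,0,0,0,0,-0.12,0,0,0,0,0,-0.12,0,0,0,0,0,0])

```text
time_s: 9.93
ee_pos: [488.1, 232.0, 145.1]
ee_rot: [179.9, 0.0, 129.9]
force: [0.1, 0.2, 1.2]
gripper_width: 15.9
gripper_force: 40.0
```

>>> step_arm(plan=[0,0,0,0,0,-0.12,0,0,0,0,0,-0.12,0,0,0,0,0,-0.12,0,0,0.1,0,0,-0.06,0,0,0.05,0,0,0])

```text
time_s: 10.35
ee_pos: [487.7, 232.8, 144.4]
ee_rot: [179.8, -0.0, 153.7]
force: [-2.5, 3.3, 8.8]
gripper_width: 15.6
gripper_force: 40.0
```

>>> step_arm(plan=[0,0,0.1,0,0,0,0,0,0.1,0,0,0,0,0,0,0,0,0])

```text
time_s: 10.6
ee_pos: [488.4, 231.8, 141.4]
ee_rot: [179.9, 0.1, 153.7]
force: [1.5, 0.7, 0.2]
gripper_width: 15.9
gripper_force: 40.0
```

Past the thread top with little force, so it is in a notch. I'll keep lowering.

>>> step_arm(plan=[0,0,0.15,0,0,0,0,0,0.15,0,0,0,0,0,0.15,0,0,0,0,0,0,0,0,0,0,0,0,0,0,0])

```text
time_s: 11.02
ee_pos: [487.4, 231.7, 135.8]
ee_rot: [-180.0, -0.0, 153.8]
force: [2.5, 0.7, -2.9]
gripper_width: 16.0
gripper_force: 40.0
```

>>> step_arm(plan=[0,0,0.1,0,0,0,0,0,0.1,0,0,0,0,0,0,0,0,0])

```text
time_s: 11.27
ee_pos: [487.3, 231.8, 134.2]
ee_rot: [-180.0, -0.0, 153.8]
force: [1.7, 1.1, -3.5]
gripper_width: 16.1
gripper_force: 40.0
```

Dropped in: the seat is about 7 mm above the rim, still free. Now I'll screw clockwise, sinking about 0.66 mm per row.

>>> step_arm(plan=[0,0,0.03,0,0,0.12,0,0,0.066,0,0,0.12,0,0,0.066,0,0,0.12,0,0,0.066,0,0,0.12,0,0,0,0,0,0])

```text
time_s: 11.68
ee_pos: [487.4, 231.3, 131.8]
ee_rot: [-180.0, 0.0, 126.2]
force: [1.3, 1.7, -4.6]
gripper_width: 15.7
gripper_force: 40.0
```

>>> step_arm(plan=[0,0,0.066,0,0,0.12,0,0,0.066,0,0,0.12,0,0,0.066,0,0,0.12,0,0,0,0,0,0])

```text
time_s: 12.02
ee_pos: [486.8, 231.0, 129.6]
ee_rot: [-179.9, 0.0, 105.8]
force: [1.3, -0.6, -4.5]
gripper_width: 15.7
gripper_force: 40.0
```

>>> step_arm(plan=[0,0,0.066,0,0,0.12,0,0,0.066,0,0,0.12,0,0,0.066,0,0,0.12,0,0,0,0,0,0])

```text
time_s: 12.35
ee_pos: [486.7, 231.4, 127.8]
ee_rot: [-179.9, 0.0, 85.2]
force: [0.2, 0.0, -3.1]
gripper_width: 15.6
gripper_force: 40.0
```

```bash
python3 -c "
from h import *
s=sensors.state();print(s['torque'],s['force'],s['ee_pos'],s['ee_rot'],s['qpos'][5])"
```

```text
[-0.12803027 -0.03825504 -0.00175691] [ 1.90706843e-01  4.58715094e-04 -3.13719303e+00] [486.71647039 231.40154085 127.76738341] [-1.79885555e+02  4.28075932e-02  8.52309576e+01] 28.95211067988288
```

>>> step_arm(plan=[0,0,0.06,0,0,0.08,0,0,0.06,0,0,0.08,0,0,0,0,0,0])

```text
time_s: 12.6
ee_pos: [488.0, 231.1, 127.6]
ee_rot: [179.9, 0.1, 76.5]
force: [2.0, -2.5, 0.5]
gripper_width: 16.9
gripper_force: 40.7
```

```bash
python3 -c "
from h import *
s=sensors.state();print(s['torque'],s['force'],s['ee_pos'],s['ee_rot'],s['qpos'][5])"
```

```text
[-0.70191435 -0.35126658  1.39751839] [ 1.98921878 -2.54992589  0.5305988 ] [488.03026834 231.06774452 127.61006171] [1.79882692e+02 8.42932170e-02 7.64723745e+01] 37.815122655717595
```

>>> step_arm(plan=[0,0,0.05,0,0,0.06,0,0,0.05,0,0,0.04,0,0,0,0,0,0,0,0,0,0,0,0])

```text
time_s: 12.93
ee_pos: [488.2, 231.7, 127.7]
ee_rot: [179.8, -0.0, 70.9]
force: [0.8, -2.6, 7.0]
gripper_width: 19.1
gripper_force: 43.4
```

```bash
python3 -c "
from h import *
s=sensors.state();print(s['torque'],s['force'],s['ee_pos'],s['ee_rot'],s['qpos'][5])
f=viewer.grab_frame('scene');cv2.imwrite('pics/s4c.png',cv2.resize(f['img'][210:330,330:460,::-1],(650,600)))
"
```

```text
[-0.44801511  0.01540365  1.77099763] [ 0.77545184 -2.55172807  6.97987783] [488.17651729 231.69576584 127.65176232] [ 1.79845344e+02 -1.88638781e-02  7.08910243e+01] 43.393998291062005
```

View pics/s4c.png

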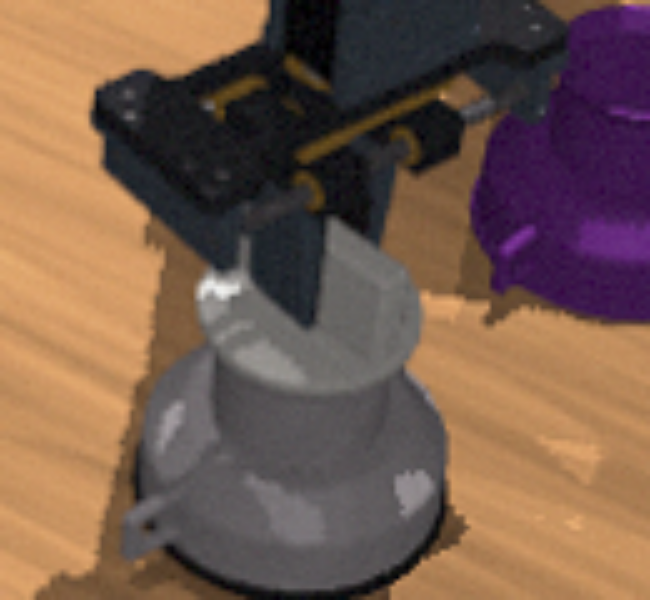

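The pads are yielding: the bar is about 6° behind. I'll grip at 60 N, realign, then press and turn once more to confirm it's home.

>>> step_arm(plan=[0,0,0,0,0,-0.1,0,0,0,0,0,0,0,0,0,0,0,0], newtons=60)

```text
time_s: 13.23
ee_pos: [488.2, 231.5, 127.5]
ee_rot: [179.9, -0.0, 76.4]
force: [0.4, -1.3, 6.3]
gripper_width: 16.5
gripper_force: 59.3
```

>>> step_arm(plan=[0,0,0.05,0,0,0.06,0,0,0.05,0,0,0.06,0,0,0,0,0,0,0,0,0,0,0,0])

```text
time_s: 13.57
ee_pos: [488.2, 231.3, 127.5]
ee_rot: [179.8, 0.0, 69.9]
force: [-1.6, -2.7, 11.8]
gripper_width: 19.1
gripper_force: 67.0
```

```bash
python3 -c "
from h import *
s=sensors.state();print(s['torque'],s['force'],s['ee_pos'],s['ee_rot'],s['qpos'][5])
"
```

```text
[-0.7663668   0.37765945  2.85274245] [-1.60651658 -2.69715946 11.7602057 ] [488.18505889 231.33032166 127.48370821] [1.79782206e+02 3.73240087e-02 6.98839743e+01] 44.47283571908324
```

Firm stop at 2.9 N m, pressed down, and nominal seat height about 0.5 mm above the rim, so it's home. I'll relax, release and retreat.

>>> step_arm(plan=[0,0,-0.1,0,0,-0.1,0,0,-0.05,0,0,0,0,0,0,0,0,0], newtons=20)

```text
time_s: 13.82
ee_pos: [488.2, 231.4, 127.2]
ee_rot: [179.9, -0.0, 74.9]
force: [3.5, -4.8, 4.1]
gripper_width: 17.5
gripper_force: 20.1
```

>>> step_arm(plan=[0,0,0,0,0,0,0,0,0,0,0,0,0,0,0,0,0,0,0,0,0,0,0,0,0,0,0,0,0,0], hand=5)

```text
time_s: 14.23
ee_pos: [487.1, 231.8, 126.2]
ee_rot: [-179.9, 0.0, 74.7]
force: [0.6, -0.1, 0.3]
gripper_width: 48.0
gripper_force: 0.0
```

>>> step_arm(plan=[0,0,-1,0,0,0,0,0,-3,0,0,0,0,0,-3.5,0,0,0,0,0,-3.5,0,0,0,0,0,0,0,0,0])

```text
time_s: 14.65
ee_pos: [490.9, 233.4, 244.6]
ee_rot: [179.4, -0.6, 74.8]
force: [0.9, 0.3, 1.0]
gripper_width: 50.1
gripper_force: 0.0
```

>>> step_arm(plan=[-3,0,0,0,0,0,-3.5,0,0,0,0,0,-3.5,0,0,0,0,0,0,0,0,0,0,0,0,0,0,0,0,0])

```text
time_s: 15.07
ee_pos: [461.0, 134.2, 237.3]
ee_rot: [179.9, -0.1, 74.6]
force: [0.4, -0.2, 0.1]
gripper_width: 50.2
gripper_force: 0.0
```

```bash
python3 c.py 5; python3 -c "
import cv2,numpy as np
a=cv2.imread('pics/scene_5.png')[220:340,330:460];b=cv2.imread('pics/wrist_5.png')
cv2.imwrite('pics/v5.png',np.hstack([cv2.resize(a,(400,400)),cv2.resize(b,(400,400))]))"
```

```text
wrist pot_rim 0.94 [ 46. 156.] [251.2 266.6 100. ]
wrist cap_bar 0.75 [322. 117.] [485.7 220.6 240.2]
wrist cap_seat 0.75 [324. 120.] [486.8 221.1 210.2]
scene pot_rim 0.7 [453. 223.] [265.6 259.8 100. ]
scene cap_bar 0.85 [394. 261.] [590.5 287.3 239.5]
scene cap_bar 0.82 [261. 201.] [596.9 -12.9 239.5]
scene cap_seat 0.95 [391. 276.] [597.5 288.3 209.5]
scene cap_seat 0.85 [263. 244.] [667.6  52.6 209.5]
scene cap_seat 0.61 [262. 208.] [584.5 -21.6 209.5]
side pot_rim 0.91 [424. 330.] [249.3 264.1 100. ]
side pot_rim 0.69 [328. 315.] [489.2 235.4 100. ]
side pot_rim 0.69 [331. 312.] [483. 225. 100.]
side cap_bar 0.65 [329. 306.] [485.  317.2 239.3]
side cap_bar 0.64 [322. 233.] [515.8  81.6 239.3]
side cap_bar 0.3 [312. 274.] [531.5 221.5 239.3]
side cap_seat 0.95 [323. 243.] [512.4  86.7 209.3]
side cap_seat 0.88 [327. 314.] [489.1 315.8 209.3]
tool shift cm [10.14  0.12  2.74] rotvec [-0.    -0.    -0.592] rows>= 4.8 yaw 74.78261662926624 pos [461.3 135.4 236.4] q6 30.2
```

View pics/v5.png

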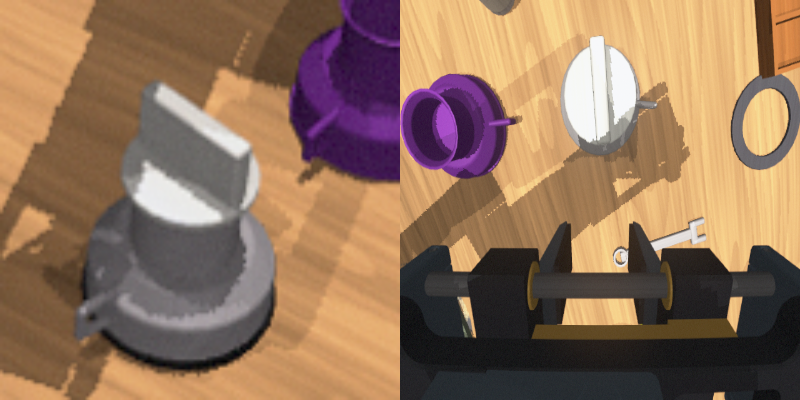

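The view shows the cap level with its disc down on the grey rim (left crop ≈ (190,190)). The gripper is clear and nothing else has moved.

```bash
python3 -c "
from h import *
print(env.job_done())"
```

```text
the job is handed in; nothing more can be done
None
```

I screwed the cap in until it hit a firm stop, with its disc on the grey pot's rim by the arm's reading (about 0.5 mm). I then let go and handed the job in at about 15 s of the 54 s limit. The pictures showed no bystander moved, but the hand-in returned no verdict.

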